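# Date-stamp a lot tag on the marking stand

## Robot

A 6-joint arm with a two-finger parallel gripper is mounted at the origin on the work surface; the furniture and walls round the work are solid. World frame = base frame: x ahead of the robot, y to its left, z up, the work surface at z = 0. Lengths are in m, angles in degrees, forces in N, time in s.
With the tool pointing down it reaches from about 0.15 to 0.775 m from the base axis. Payload 6.1 kg.
Tool frame: the origin (TCP) lies on the centre line of the jaws, within the pads' length; the fingertips stand 11 mm ahead of it and the grasp point (between the pads) lies 8 mm behind it; z points along the fingers, y is the line along which they close (so a half turn about z gives the same grasp; the last joint's range is limited). The gripper opens to 85 mm and grips with 20 to 120 N. Pads are 22 mm wide; open, the fingers measure 114 mm over their backs; the gripper's body (76 mm by 85 mm) begins 54 mm behind the grasp point. The pads swing forward as they close: fully open they stand 13 mm farther back than shut.
Start: joints at [65.26, 7.208, -2.269, 80.523, 0, 90], TCP at [0.22, 0.477, 0.242] pointing down, gripper open.
Joint ranges: [-155.77, 155.77], [-54.66, 111.73], [-72.52, 77.12], [-102.08, 115.82], [-83.92, 84.16], [-180, 180]. Speed limits (degrees/s): [136.94, 136.94, 172.46, 180, 180, 180].

## Interface

Orientations are given as a 3x3 rotation matrix whose columns are the frame's x, y, z axes.
In Python, from bench import bot gives the robot as it stands.
- The arm moves only by the shell command python3 -m inch 'ROWS' [FORCE]. ROWS is JSON, a list of rows, each an object of numbers: "fingers": the finger opening in m, from 0 to 0.0854; "x", "y", "z": the shift along the world's x, y, z in m; "rx", "ry", "rz": the turn, a rotation vector about the world's x, y, z in rad. A call has 1 to 10 rows; each row is the pose to reach, as a shift and turn from the pose commanded when the call began; what a row does not reach only later rows make up. A row lasts 1/8 s, in which the tool goes at most 62.5 mm and 10.7 degrees, less where a joint would pass 70% of its speed; a pose out of reach is approached as far as the arm can. A call with a gripper value outside its range is refused whole. The fingers move at their own pace and stop on an object; FORCE is the grip in N (left out, the last holds). Time passes only in rows, so rows that repeat a pose let the fingers close. It gives the time, the measured TCP pose, the force, the opening and the grip force at its end, in the units of the state.
- bot.get_state(): the state, without advancing time (a new reading comes with each control period).
- bot.get_image(name): name is "scene" or "side" or "wrist"; returns the picture (480x640x3 uint8, red, green, blue); there is no depth.
- bot.camera_params(name): a dict with "K" (3x3 intrinsics, pixels), "R" (3x3) and "t" (3): a world point X has camera coordinates R X + t. Camera axes: x right, y down, z forward; pixel columns grow to the right and rows downward; lengths in m; the calibration is good to about 2 mm. The wrist camera is an equidistant fisheye: a pixel r from the principal point sees the ray r / f radians off the axis. A picture is of the moment at which its call begins: read the wrist's pose just before it. camera_params takes no time and is no camera call; for the wrist camera it gives the pose at the moment of the call.
- bot.hand_in(): hands the job in; it is judged then, once.
The state is a dict: "time_s": time; "joint_positions": joint angles; "dq": joint speeds; "effort": joint torques, N m; "tcp_pos": TCP position; "tool_rot": TCP orientation; "ft_force": force on the tool from outside, world axes, zero at the start; "wrist_torque": the same for the moment, N m; "gripper_width": finger opening in m; "grip_force": force on a finger pad.
Only numpy, scipy, OpenCV 4.12 (cv2) and the standard library are available. Lean on these libraries where they do the work, as an engineer would, in place of code of your own. Each camera call takes 0.05 s, during which the arm holds its last target. There are 200 camera calls.

## Task

Take the red-handled date stamp from its blue mat, set it upright and square in the middle of the black outline on the white lot tag, and press its handle firmly and evenly down to the end of its travel for about a second, without exceeding 25 N. Then lift it straight off without dragging the tag, and stand it back on its mat, upright and released. Leave the bottle, the check weight and the label roll where they are.

Things in the scene. Friction and masses are not known exactly. Their poses are not given: they have to be found in the camera images.
- stamp_centre (a point): Centre of the self-inking date stamp (black rectangular frame, red handle on top; 91 mm high, about 0.11 kg): on its vertical axis, 45.5 mm above its foot. z up; frame 36 mm along own x, 62 mm along own y, 52 mm high, open below. Both ways round are alike. It starts standing near the middle of the mat.
- date_stamp: The same stamp; origin at the centre of its foot. Red handle block: 34 mm (x) by 60 mm (y), from 69 to 91 mm above the foot when up, on a neck of 18 by 24 mm above the frame. Hold it by this block, fingers closing along x, fingertips at least 65 mm above the foot, since the handle sinks 10 mm toward the frame when pressed.
- date_stamp_press (a joint): How far the red handle is pressed down into the frame, m: 0 up, 0.010 fully down (end stop). Its return spring takes about 3 N to start, 12 N fully down, plus about 1 N friction.
- stand: Marking stand, fixed: grey base 130 (x) by 150 mm (y), 10 mm high; over it on columns an aluminium bed with a rubber cushion (yields 0.2 mm per N) and a white rigid tag 66 by 100 mm, its top the highest part. Origin: centre of the underside, on the table. The bed height is set anew each time and not reported: the tag's top is 24 to 42 mm above the table, to be found by feel or sight.
- stand_mark (a point): Middle of the black outline printed on the tag (46 mm along x, 73 mm along y), but given at table height (z = 0), straight below the mark. Axes as the stand's: stamp the mark with the stamp's x axis along this x, either way round.
- tag_x (a joint): How far the tag has been dragged along the stand's x, m; 0 at the start. It only lies on the cushion and slides if dragged sideways with more than about 2.5 N.
- tag_y (a joint): The same along the stand's y, m.
- mat: The stamp's flat blue rest mat, fixed, 80 mm (x) by 110 mm (y), 4 mm thick; origin at the centre of its underside on the table.
- bottle_centre (a point): Amber dropper bottle, 33 mm wide, 102 mm high, loose, not to be disturbed; this point is its centre, 51 mm above its underside.
- weight_centre (a point): Cream-coloured check weight with a knob, 38 mm wide, 50 mm high, loose, not to be disturbed; this point is 25 mm above its underside.
- roll_centre (a point): White label roll lying flat, 70 mm wide, 40 mm high, loose, not to be disturbed; this point is 20 mm above its underside.
Not all that is in view belongs to the job. Leave any purple look-alike of the date_stamp alone. Of the things like the mat, leave any that is turquoise; of the rest the smaller one is meant.

How it is judged (in metres and radians):
On the way, in this order (a step that is already met when the one before it is completed fails the run):
1. the stamp is picked up: its centre more than 75 mm above the table (height (world z) of stamp_centre above 0.075 m), for 0.1 s.
2. pressed on the tag for 0.5 s: handle over 8.5 mm down, 9 to 25 N, within 6 mm of the outline middle each way, upright within 0.07 rad, square within 0.12 rad (value of joint date_stamp_press above 0.0085 m and contact force between date_stamp and stand between 9 and 25 N and x of stamp_centre in the frame of stand_mark between -0.006 and 0.006 m and y of stamp_centre in the frame of stand_mark between -0.006 and 0.006 m and angle between stamp_centre's own z axis and vertical below 0.07 rad and angle between the x axis of stamp_centre and the x axis of stand_mark, either way round below 0.12 rad), for 0.5 s.
3. the stamp is lifted clear of the tag, its handle back up (height (world z) of stamp_centre above 0.1 m and contact force between date_stamp and stand below 0.1 N and value of joint date_stamp_press below 0.002 m), for 0.1 s.
At the end, for the whole second after the job is handed in: The stamp stands released, upright and at rest on its mat, its centre within 25 mm of the mat's middle, the handle up; the tag lies within 4 mm of where it was along each axis of the stand; bottle, weight and roll are within 15 mm of where they were (horizontal distance between stamp_centre and mat below 0.025 m and height (world z) of stamp_centre between 0.046 and 0.053 m and angle between stamp_centre's own z axis and vertical below 0.05 rad and linear speed of date_stamp below 0.01 m/s and value of joint date_stamp_press below 0.002 m and value of joint tag_x between -0.004 and 0.004 m and value of joint tag_y between -0.004 and 0.004 m and distance of each of bottle_centre, weight_centre, roll_centre from where it was at the start of the episode below 0.015 m); the robot touches nothing.
It fails at once if the stamp presses on the stand with more than 25 N (contact force between date_stamp and stand above 25 N).
It fails at once if the stamp presses on the stand (over 2 N) more than 8 mm from the outline's middle (contact force between date_stamp and stand above 2 N and not (x of stamp_centre in the frame of stand_mark between -0.008 and 0.008 m and y of stamp_centre in the frame of stand_mark between -0.008 and 0.008 m)).
It fails at once if the stamp presses hard (over 6 N) while tilted by more than 0.12 rad (contact force between date_stamp and stand above 6 N and angle between stamp_centre's own z axis and vertical above 0.12 rad).
It fails at once if the tag is dragged more than 4 mm (not (value of joint tag_x between -0.004 and 0.004 m and value of joint tag_y between -0.004 and 0.004 m)).
It fails at once if bottle, weight or roll is moved more than 15 mm (distance of any of bottle_centre, weight_centre, roll_centre from where it was at the start of the episode above 0.015 m).
It also fails if it takes over 64 s, if anything falls off the work surface, if the arm or the gripper's body presses on something with over 40 N, if the wrist force passes 120 N, or if a joint passes its speed limit or range.

## Working session

There is one attempt and no reset: what is moved stays moved. The work goes in short steps, Python scripts to look and compute and a shell command to move; the robot and the scene stay as the last step left them, time stands still between calls to the robot, and variables do not carry over. Pictures are saved under pics/ and viewed, at most 12 in all, crops included, and the job is handed in when it is done.

```bash
ls; mkdir -p pics; python3 - <<'E'
from bench import bot
import cv2,numpy as np
s=bot.get_state();print({k:np.round(v,3).tolist() for k,v in s.items()})
for n in ["scene","side","wrist"]:
    p=bot.camera_params(n);im=bot.get_image(n);cv2.imwrite(f"pics/{n}0.png",im[:,:,::-1])
    print(n,{k:np.round(v,4).tolist() for k,v in p.items()})
E
```

```text
pics
{'time_s': 0.0, 'joint_positions': [65.258, 7.239, -2.327, 80.522, 0.001, 90.001], 'dq': [-0.011, 0.027, -0.077, 0.005, -0.085, -0.008], 'effort': [-0.002, -43.592, 35.292, 0.017, -0.0, -0.0], 'tcp_pos': [0.22, 0.476, 0.242], 'tool_rot': [[-0.908, 0.419, -0.001], [0.419, 0.908, -0.001], [0.0, -0.002, -1.0]], 'ft_force': [-1.219, -0.979, 0.183], 'wrist_torque': [-0.063, 0.001, -0.011], 'grip_force': 0.0, 'gripper_width': 0.085}
scene {'K': [[608.1094, 0.0, 324.3197], [0.0, 608.1094, 237.3013], [0.0, 0.0, 1.0]], 'R': [[0.8864, -0.4626, 0.0151], [-0.2995, -0.5982, -0.7433], [0.3529, 0.6544, -0.6688]], 't': [-0.4608, 0.2383, 1.0421]}
side {'K': [[580.6659, 0.0, 310.3682], [0.0, 580.6659, 249.0027], [0.0, 0.0, 1.0]], 'R': [[0.97, -0.2428, 0.0149], [-0.0991, -0.4501, -0.8874], [0.2222, 0.8593, -0.4607]], 't': [-0.5077, 0.1456, 0.9878]}
wrist {'K': [[371.6483, 0.0, 312.3193], [0.0, 371.6483, 238.5773], [0.0, 0.0, 1.0]], 'R': [[0.4184, 0.9083, -0.0015], [0.8597, -0.3955, 0.3232], [0.293, -0.1365, -0.9463]], 't': [-0.5235, -0.041, 0.3805]}
```

View pics/scene0.png

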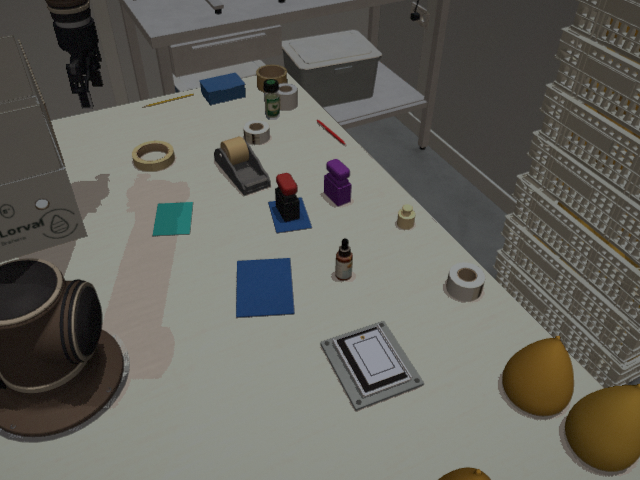

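View pics/side0.png

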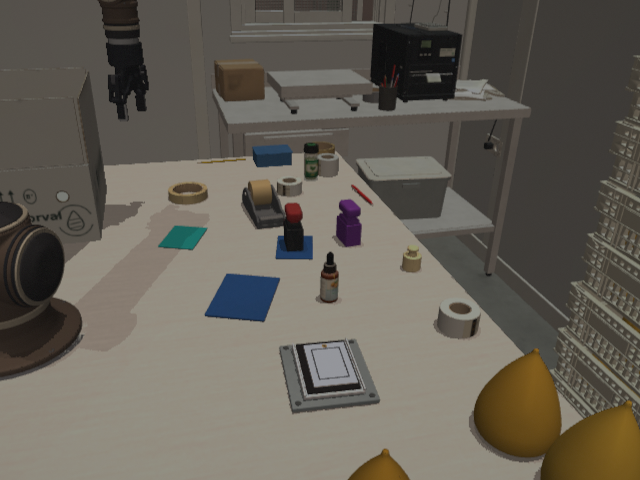

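View pics/wrist0.png

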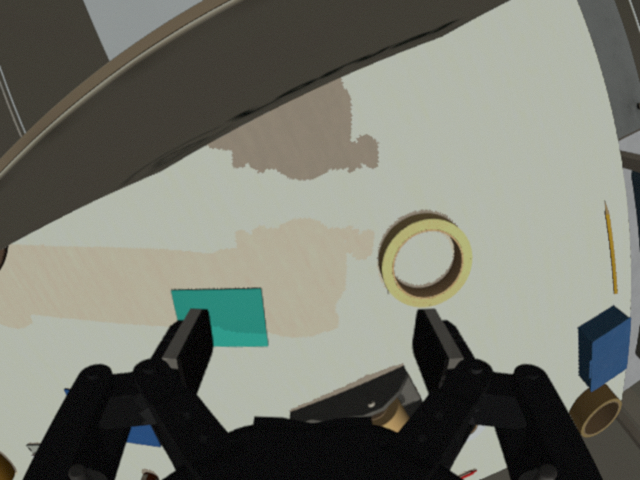

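In the scene view, the stamp candidates are red/black at (287,197) and purple at (338,183); red is the one meant. The mats are turquoise at (173,218), large blue at (265,287) and small blue at (290,215). The small blue mat is the one meant, and the stamp is standing on it. The stand is at (372,362), bottle (344,262), weight (406,217) and roll (465,282). Next I'll measure these and confirm with a crop.

```bash
cat > h.py <<'E'
import cv2,numpy as np
from bench import bot
def ray(p,uv,fish=False):
    K,R,t=map(np.array,(p["K"],p["R"],p["t"]))
    x=(uv[0]-K[0,2])/K[0,0];y=(uv[1]-K[1,2])/K[1,1]
    if fish:
        r=np.hypot(x,y)+1e-12;d=np.array([x/r*np.sin(r),y/r*np.sin(r),np.cos(r)])
    else: d=np.array([x,y,1.])
    d=R.T@d;return -R.T@t,d/np.linalg.norm(d)
def onz(p,uv,z,fish=False):
    c,d=ray(p,uv,fish);return c+d*(z-c[2])/d[2]
def tri(rs):
    A=sum(np.eye(3)-np.outer(d,d) for c,d in rs);b=sum((np.eye(3)-np.outer(d,d))@c for c,d in rs)
    return np.linalg.solve(A,b)
def proj(p,X):
    q=np.array(p["R"])@X+p["t"];q=np.array(p["K"])@q;return q[:2]/q[2]
def mask(im,lo,hi):
    return cv2.inRange(cv2.cvtColor(im,cv2.COLOR_RGB2HSV),lo,hi)
def blobs(m,amin=60):
    cs,_=cv2.findContours(m,cv2.RETR_CCOMP,cv2.CHAIN_APPROX_NONE)
    return sorted([c for c in cs if cv2.contourArea(c)>amin],key=cv2.contourArea,reverse=True)
def quad(c):
    h=cv2.convexHull(c)
    return cv2.approxPolyN(h,4,ensure_convex=True)[0].astype(float) if hasattr(cv2,'approxPolyN') else cv2.boxPoints(cv2.minAreaRect(h))
E
python3 - <<'E'
from h import *
np.set_printoptions(precision=4,suppress=True)
for n in ["scene","side"]:
    im=cv2.imread(f"pics/{n}0.png")[:,:,::-1];p=bot.camera_params(n)
    b=mask(im,(100,120,40),(125,255,255));print(n)
    for c in blobs(b,200)[:4]:
        q=quad(c);W=np.array([onz(p,u,.004) for u in q])[:,:2]
        print("blue",q.astype(int).tolist(),W.mean(0),np.linalg.norm(W-np.roll(W,1,0),axis=1),"\n",W)
    r=mask(im,(0,120,50),(8,255,255))|mask(im,(172,120,50),(180,255,255))
    for c in blobs(r,60)[:3]: print("red",cv2.boundingRect(c),c.reshape(-1,2).mean(0),onz(p,c.reshape(-1,2).mean(0),.084))
    x,y,w,h=(310,310,130,110) if n=="scene" else (270,325,120,95)
    g=cv2.cvtColor(im,cv2.COLOR_RGB2GRAY)[y:y+h,x:x+w]
    m=cv2.adaptiveThreshold(g,255,0,cv2.THRESH_BINARY,15,5)
    for thr in (60,90,120,150):
        for c in blobs(cv2.inRange(g,thr,255),500)[:6]:
            q=quad(c)+[x,y];W=np.array([onz(p,u,.033) for u in q])[:,:2]
            print(thr,cv2.contourArea(c),q.astype(int).tolist(),W.mean(0),np.linalg.norm(W-np.roll(W,1,0),axis=1))
im=cv2.imread("pics/scene0.png")
a=cv2.resize(im[150:250,230:370],None,fx=4,fy=4,interpolation=2);b=cv2.resize(im[310:415,310:430],(400,350),interpolation=2)
o=np.zeros((400,800,3),np.uint8);o[:,:400]=cv2.resize(a,(400,286))[0:0].sum() if 0 else 0
o[:286,:400]=cv2.resize(a,(400,286));o[:350,400:]=b;cv2.imwrite("pics/crop1.png",o)
E
```

```text
scene
blue [[293, 313], [236, 317], [237, 261], [289, 258]] [0.4015 0.0317] [0.1504 0.1071 0.1511 0.1072] 
 [[ 0.4228 -0.0577]
 [ 0.3232 -0.0184]
 [ 0.3802  0.1214]
 [ 0.4796  0.0815]]
blue [[244, 96], [210, 104], [193, 82], [244, 71]] [0.6123 0.8243] [0.1558 0.1035 0.1454 0.1632] 
 [[0.6499 0.7521]
 [0.5464 0.7517]
 [0.5449 0.8971]
 [0.7081 0.8965]]
blue [[311, 227], [276, 232], [268, 202], [301, 198]] [0.5395 0.2096] [0.1051 0.0779 0.1066 0.0772] 
 [[0.5644 0.1487]
 [0.4889 0.1679]
 [0.5152 0.2712]
 [0.5896 0.2508]]
red (276, 173, 21, 22) [286.6207 183.431 ] [0.5404 0.2189 0.084 ]
60 14061.0 [[439, 310], [439, 419], [310, 419], [310, 310]] [ 0.4915 -0.2388] [0.2383 0.2285 0.2025 0.2251]
60 778.5 [[376, 326], [408, 377], [365, 393], [335, 339]] [ 0.488  -0.2313] [0.0801 0.1182 0.0798 0.1198]
90 14061.0 [[439, 310], [439, 419], [310, 419], [310, 310]] [ 0.4915 -0.2388] [0.2383 0.2285 0.2025 0.2251]
90 931.5 [[378, 324], [411, 377], [365, 394], [334, 339]] [ 0.4899 -0.2315] [0.0871 0.1229 0.0853 0.1222]
120 14061.0 [[439, 310], [439, 419], [310, 419], [310, 310]] [ 0.4915 -0.2388] [0.
[... 1208 characters left out ...]
, 344]] [ 0.4757 -0.2373] [0.0183 0.1437 0.0931 0.1199]
90 11186.0 [[389, 325], [389, 419], [270, 419], [270, 325]] [ 0.4918 -0.2432] [0.199  0.2204 0.1592 0.2175]
90 963.0 [[344, 338], [363, 389], [306, 395], [294, 343]] [ 0.4886 -0.2373] [0.0818 0.1235 0.0826 0.1223]
90 628.0 [[382, 399], [376, 405], [290, 414], [276, 345]] [ 0.4781 -0.2909] [0.1965 0.0155 0.1196 0.1551]
120 11186.0 [[389, 325], [389, 419], [270, 419], [270, 325]] [ 0.4918 -0.2432] [0.199  0.2204 0.1592 0.2175]
120 5769.0 [[356, 336], [383, 404], [290, 415], [276, 344]] [ 0.4833 -0.2534] [0.1309 0.1601 0.13   0.1595]
120 1633.0 [[357, 382], [314, 386], [303, 345], [343, 342]] [ 0.4936 -0.2338] [0.0973 0.0633 0.0981 0.0645]
```

View pics/crop1.png

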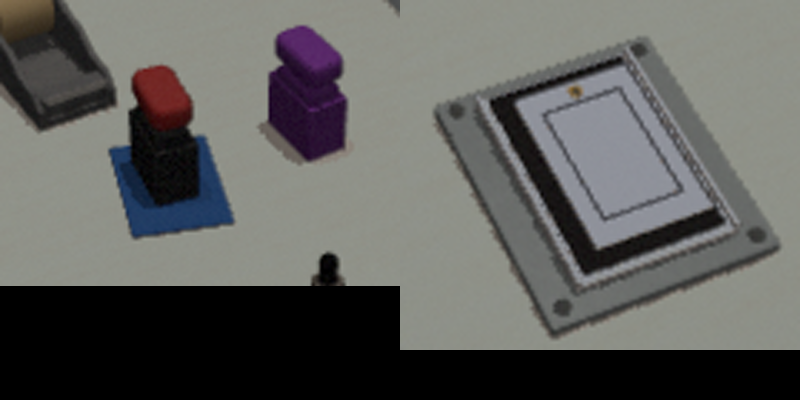

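The crop confirms it: the red/black stamp stands on the small blue mat, and the mark is a thin rectangle on the white tag. I'll go over the stand first, so I can measure the mark from above with nothing in the gripper.

```bash
python3 -m inch '[{"x":0.025,"y":-0.055,"rz":-0.17},{"x":0.05,"y":-0.11,"rz":-0.35},{"x":0.08,"y":-0.165,"rz":-0.52},{"x":0.11,"y":-0.22,"rz":-0.69},{"x":0.14,"y":-0.275,"rz":-0.86},{"x":0.17,"y":-0.33,"rz":-1.03},{"x":0.2,"y":-0.385,"rz":-1.2},{"x":0.23,"y":-0.435,"rz":-1.2},{"x":0.25,"y":-0.49,"rz":-1.2},{"x":0.27,"y":-0.545,"rz":-1.2}]' && python3 -m inch '[{"x":0,"y":-0.055},{"x":0,"y":-0.11},{"x":0,"y":-0.155},{"x":0,"y":-0.155}]'; python3 - <<'E'
from h import *
p=bot.camera_params("wrist");im=bot.get_image("wrist");cv2.imwrite("pics/w1.png",im[:,:,::-1])
np.savez("w1.npz",**p)
E
```

```text
$[0]: bad value
```

View pics/w1.png

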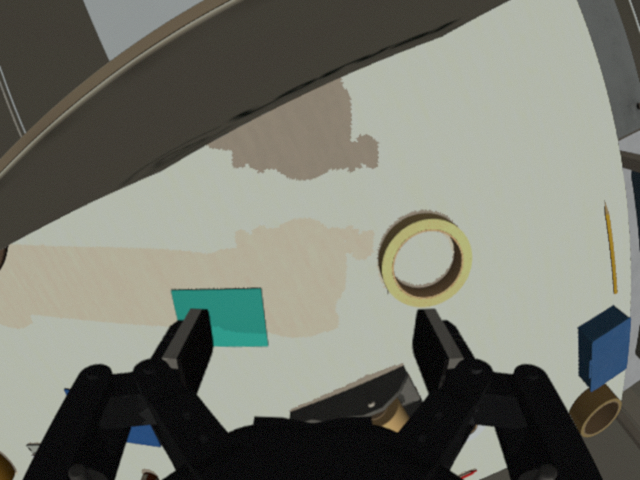

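The move was refused, so the picture is unchanged. The rows probably need every key.

```bash
python3 -m inch '[{"fingers":0.085,"x":0.025,"y":-0.055,"z":0,"rx":0,"ry":0,"rz":-0.17},{"fingers":0.085,"x":0.05,"y":-0.11,"z":0,"rx":0,"ry":0,"rz":-0.35},{"fingers":0.085,"x":0.08,"y":-0.165,"z":0,"rx":0,"ry":0,"rz":-0.52},{"fingers":0.085,"x":0.11,"y":-0.22,"z":0,"rx":0,"ry":0,"rz":-0.69},{"fingers":0.085,"x":0.14,"y":-0.275,"z":0,"rx":0,"ry":0,"rz":-0.86},{"fingers":0.085,"x":0.17,"y":-0.33,"z":0,"rx":0,"ry":0,"rz":-1.03},{"fingers":0.085,"x":0.2,"y":-0.385,"z":0,"rx":0,"ry":0,"rz":-1.2},{"fingers":0.085,"x":0.23,"y":-0.435,"z":0,"rx":0,"ry":0,"rz":-1.2},{"fingers":0.085,"x":0.25,"y":-0.49,"z":0,"rx":0,"ry":0,"rz":-1.2},{"fingers":0.085,"x":0.27,"y":-0.545,"z":0,"rx":0,"ry":0,"rz":-1.2}]' 120
```

```text
time_s: 1.45
tcp_pos: [0.4901, -0.0702, 0.2422]
tool_rot: [[0.061, 0.998, 0.0], [0.998, -0.061, 0.0], [0.0, -0.0, -1.0]]
ft_force: [-0.1, 1.3, 0.1]
gripper_width: 0.0847
grip_force: 0.0
```

```bash
cat > snap.py <<'E'
import sys
from h import *
n=sys.argv[1]
p=bot.camera_params("wrist");im=bot.get_image("wrist");cv2.imwrite(f"pics/{n}.png",im[:,:,::-1]);np.savez(n+".npz",**p)
E
python3 -m inch '[{"fingers":0.085,"x":0,"y":-0.05,"z":0,"rx":0,"ry":0,"rz":0},{"fingers":0.085,"x":0,"y":-0.1,"z":0,"rx":0,"ry":0,"rz":0},{"fingers":0.085,"x":0,"y":-0.1,"z":0,"rx":0,"ry":0,"rz":0}]'; python3 snap.py wA
python3 -m inch '[{"fingers":0.085,"x":0,"y":-0.05,"z":0,"rx":0,"ry":0,"rz":0},{"fingers":0.085,"x":0,"y":-0.1,"z":0,"rx":0,"ry":0,"rz":0},{"fingers":0.085,"x":0,"y":-0.1,"z":0,"rx":0,"ry":0,"rz":0}]'; python3 snap.py wB
python3 -c "
import cv2,numpy as np
a=cv2.imread('pics/wA.png');b=cv2.imread('pics/wB.png')
cv2.imwrite('pics/wAB.png',cv2.resize(np.hstack([a,b]),(800,300),interpolation=cv2.INTER_AREA))"
```

```text
time_s: 1.82
tcp_pos: [0.4894, -0.1711, 0.2416]
tool_rot: [[0.066, 0.998, -0.001], [0.998, -0.066, -0.0], [-0.0, -0.001, -1.0]]
ft_force: [0.0, 0.5, 0.2]
gripper_width: 0.085
grip_force: 0.0
time_s: 2.25
tcp_pos: [0.4898, -0.2694, 0.2417]
tool_rot: [[0.063, 0.998, -0.001], [0.998, -0.063, 0.0], [0.0, -0.001, -1.0]]
ft_force: [-0.2, 0.6, -0.0]
gripper_width: 0.0848
grip_force: 0.0
```

View pics/wAB.png

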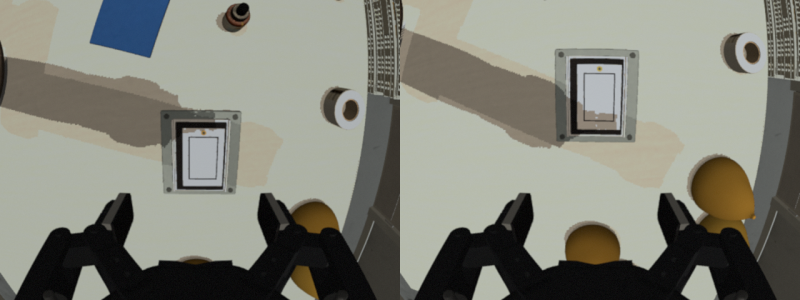

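Both wrist views show the stand with the outline: A at about (325,252) and B at about (320,155), with part of B in shadow. I'll extract the outline quads and triangulate.

```bash
cat > mk.py <<'E'
from h import *
np.set_printoptions(precision=4,suppress=True)
def rad(uv,p): # undistort to ideal pixel ray coords
    return ray(p,uv,True)
Q={}
for n,(x,y,w,h) in {"wA":(262,180,125,130),"wB":(252,82,120,145)}.items():
    p=dict(np.load(n+".npz"));im=cv2.imread(f"pics/{n}.png");g=cv2.cvtColor(im,cv2.COLOR_BGR2GRAY)[y:y+h,x:x+w]
    g=cv2.resize(g,None,fx=4,fy=4,interpolation=cv2.INTER_CUBIC)
    m=cv2.adaptiveThreshold(g,255,cv2.ADAPTIVE_THRESH_MEAN_C,cv2.THRESH_BINARY_INV,41,12)
    for c in blobs(m,2000*4):
        (cx,cy),(a,b),t=cv2.minAreaRect(c);q=quad(c)
        q=q/4+[x-.375,y-.375]
        print(n,cv2.contourArea(c),q.round(1).tolist())
        c0=q.mean(0);o=[min(q,key=lambda u:(u-c0)@s) for s in map(np.array,((1,1),(-1,1),(-1,-1),(1,-1)))]
        W=np.array([onz(p,u,.033,True) for u in o])[:,:2];print(np.linalg.norm(W-np.roll(W,1,0),axis=1),W.mean(0))
        if abs(np.linalg.norm(W[0]-W[1])-.046)<.005: Q.setdefault(n,(p,o))
if len(Q)==2:
    P=np.array([tri([ray(Q[n][0],Q[n][1][i],True) for n in Q]) for i in range(4)])
    print(P,P.mean(0));z=P[:,2].mean()
    for zz in (z,.025,.04):
      for n in Q:
        W=np.array([onz(Q[n][0],u,zz,True) for u in Q[n][1]]);L=(W[0]+W[1]-W[2]-W[3]);X=W[1]+W[2]-W[0]-W[3]
        print(zz,n,W.mean(0),np.degrees(np.arctan2(L[1],L[0])),np.degrees(np.arctan2(X[1],X[0])),np.linalg.norm(W-np.roll(W,1,0),axis=1))
E
python3 mk.py
```

```text
wA 132851.0 [[362.6, 195.4], [357.4, 302.9], [282.9, 302.4], [279.6, 194.9]]
[0.1133 0.0778 0.1137 0.0776] [ 0.4931 -0.2184]
wA 98823.5 [[359.9, 204.4], [354.9, 298.1], [291.1, 298.1], [290.1, 203.4]]
[0.1    0.0657 0.0993 0.066 ] [ 0.4963 -0.2201]
wA 51892.5 [[349.6, 217.9], [346.9, 287.1], [300.6, 287.1], [300.6, 217.6]]
[0.0732 0.0466 0.0732 0.0471] [ 0.4966 -0.2206]
wA 43524.0 [[347.6, 220.4], [344.6, 284.6], [303.4, 284.6], [303.1, 219.9]]
[0.0682 0.0424 0.0678 0.0419] [ 0.4969 -0.2203]
wB 160141.0 [[354.1, 214.9], [272.9, 214.1], [271.1, 93.4], [358.4, 92.4]]
[0.113  0.0782 0.1147 0.0772] [ 0.493  -0.2217]
wB 119840.5 [[355.1, 101.4], [351.9, 208.6], [281.9, 207.6], [281.9, 101.4]]
[0.0991 0.0657 0.1002 0.0661] [ 0.4963 -0.2227]
wB 62623.5 [[344.4, 116.4], [343.1, 194.6], [292.9, 193.6], [292.9, 115.6]]
[0.0724 0.0463 0.0728 0.0469] [ 0.4968 -0.2228]
wB 53458.5 [[342.1, 118.6], [340.4, 192.6], [295.1, 191.6], [295.1, 118.1]]
[0.0682 0.0423 0.0688 0.0422] [ 0.4967 -0.223 ]
[[ 0.4757 -0.1849  0.0243]
 [ 0.5232 -0.1884  0.0236]
 [ 0.5182 -0.2627  0.0249]
 [ 0.4703 -0.2583  0.0272]] [ 0.4968 -0.2236  0.025 ]
0.0249918218548568 wA [ 0.4967 -0.2237  0.025 ] 85.82303863644407 -3.9160711898901206 [0.075  0.0477 0.0749 0.0483]
0.0249918218548568 wB [ 0.4969 -0.2237  0.025 ] 86.1159224475625 -4.457214148410068 [0.0741 0.0474 0.0745 0.048 ]
0.025 wA [ 0.4967 -0.2237  0.025 ] 85.82303863644407 -3.9160711898900513 [0.075  0.0477 0.0749 0.0483]
0.025 wB [ 0.4969 -0.2237  0.025 ] 86.11592244756255 -4.457214148410063 [0.0741 0.0474 0.0745 0.048 ]
0.04 wA [ 0.4966 -0.2178  0.04  ] 85.82303863644408 -3.9160711898900584 [0.0717 0.0456 0.0717 0.0462]
0.04 wB [ 0.4968 -0.2221  0.04  ] 86.11592244756254 -4.457214148410056 [0.0709 0.0453 0.0713 0.046 ]
```

The mark is at about (0.4967, −0.223), yaw −4.1°, with the tag top at roughly 25–33 mm. Next I'll look down on the stamp.

```bash
python3 -m inch '[{"fingers":0.085,"x":0,"y":0.05,"z":0,"rx":0,"ry":0,"rz":-0.05},{"fingers":0.085,"x":0.01,"y":0.1,"z":0,"rx":0,"ry":0,"rz":-0.1},{"fingers":0.085,"x":0.02,"y":0.15,"z":0,"rx":0,"ry":0,"rz":-0.17},{"fingers":0.085,"x":0.03,"y":0.2,"z":0,"rx":0,"ry":0,"rz":-0.17},{"fingers":0.085,"x":0.03,"y":0.25,"z":0,"rx":0,"ry":0,"rz":-0.17},{"fingers":0.085,"x":0.03,"y":0.3,"z":0,"rx":0,"ry":0,"rz":-0.17},{"fingers":0.085,"x":0.03,"y":0.35,"z":0,"rx":0,"ry":0,"rz":-0.17},{"fingers":0.085,"x":0.03,"y":0.4,"z":0,"rx":0,"ry":0,"rz":-0.17},{"fingers":0.085,"x":0.03,"y":0.4,"z":0,"rx":0,"ry":0,"rz":-0.17}]'; python3 snap.py wC
python3 - <<'E'
from h import *
np.set_printoptions(precision=4,suppress=True)
n="wC";p=dict(np.load(n+".npz"));im=cv2.imread(f"pics/{n}.png")[:,:,::-1];print("cam",-p["R"].T@p["t"])
r=mask(im,(0,120,40),(8,255,255))|mask(im,(172,120,40),(180,255,255))
for c in blobs(r,300)[:3]:
    c=c.reshape(-1,2);print("red",cv2.boundingRect(c))
    W=np.array([onz(p,u,.095,True)[:2] for u in c]);R=cv2.minAreaRect((W*1000).astype(np.float32));print(R)
b=mask(im,(100,120,40),(125,255,255))
for c in blobs(b,1000)[:3]:
    q=quad(c);W=np.array([onz(p,u,.004,True) for u in q])[:,:2];print("blue",q.tolist(),W.mean(0),np.linalg.norm(W-np.roll(W,1,0),axis=1),"\n",W)
x=cv2.resize(im,(800,600));cv2.imwrite("pics/wCv.png",x[:,:,::-1])
E
```

```text
time_s: 3.42
tcp_pos: [0.5182, 0.1364, 0.2423]
tool_rot: [[0.222, 0.975, -0.0], [0.975, -0.222, 0.001], [0.001, -0.001, -1.0]]
ft_force: [0.4, 0.0, 0.2]
gripper_width: 0.0852
grip_force: 0.0
cam [0.5359 0.2173 0.3733]
red (291, 75, 50, 78)
((538.1173095703125, 218.589599609375), (57.419761657714844, 32.35027313232422), 85.08523559570312)
blue [[289.0, 254.0], [273.0, 364.0], [191.0, 351.0], [191.0, 239.0]] [0.4011 0.0329] [0.1087 0.1498 0.1057 0.1515] 
 [[ 0.4792  0.0829]
 [ 0.4229 -0.0559]
 [ 0.3241 -0.0184]
 [ 0.3782  0.1231]]
blue [[359.0, 67.0], [356.0, 175.0], [278.0, 173.0], [279.0, 67.0]] [0.5399 0.2123] [0.0777 0.1087 0.0784 0.1063] 
 [[0.5906 0.2561]
 [0.5651 0.1505]
 [0.4892 0.1697]
 [0.5148 0.2729]]
blue [[335.0, 71.0], [344.0, 151.0], [297.0, 157.0], [286.0, 77.0]] [0.5389 0.219 ] [0.0479 0.0803 0.047  0.0807] 
 [[0.5668 0.2567]
 [0.5583 0.1768]
 [0.5115 0.1811]
 [0.5191 0.2614]]
```

View pics/wCv.png

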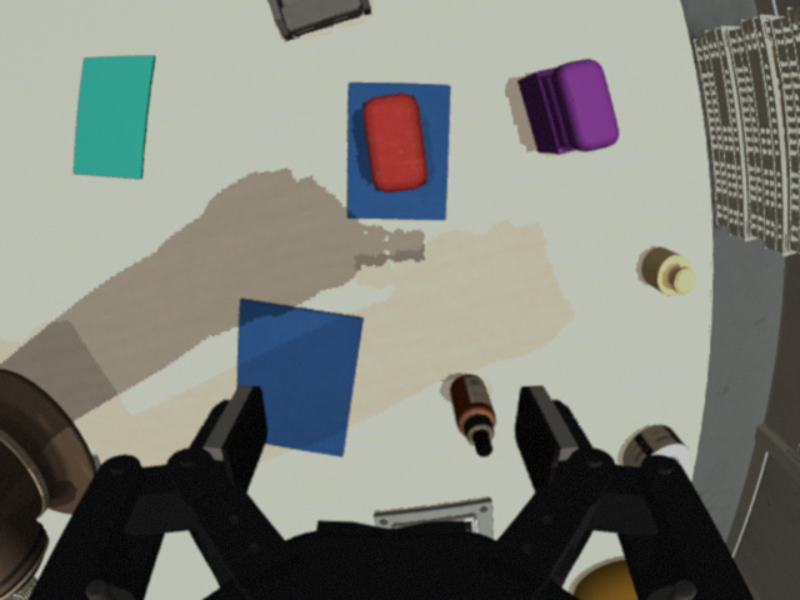

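The view shows the red handle top at (316,114), yaw −4.9°, centred at (0.538, 0.2186). The mat centre is (0.540, 0.2123), and purple is well to the right. I'll align above the stamp and descend.

```bash
python3 -m inch '[{"fingers":0.062,"x":0.01,"y":0.04,"z":0,"rx":0,"ry":0,"rz":0.07},{"fingers":0.062,"x":0.02,"y":0.082,"z":0,"rx":0,"ry":0,"rz":0.138},{"fingers":0.062,"x":0.02,"y":0.082,"z":-0.04,"rx":0,"ry":0,"rz":0.138},{"fingers":0.062,"x":0.02,"y":0.082,"z":-0.09,"rx":0,"ry":0,"rz":0.138},{"fingers":0.062,"x":0.02,"y":0.082,"z":-0.09,"rx":0,"ry":0,"rz":0.138},{"fingers":0.062,"x":0.02,"y":0.082,"z":-0.09,"rx":0,"ry":0,"rz":0.138}]' 60; python3 snap.py wD
python3 - <<'E'
from h import *
np.set_printoptions(precision=4,suppress=True)
n="wD";p=dict(np.load(n+".npz"));im=cv2.imread(f"pics/{n}.png")[:,:,::-1];s=bot.get_state();print(s["tcp_pos"],s["gripper_width"])
r=mask(im,(0,120,40),(8,255,255))|mask(im,(172,120,40),(180,255,255))
for c in blobs(r,300)[:2]:
    c=c.reshape(-1,2);print("red",cv2.boundingRect(c))
    W=np.array([onz(p,u,.095,True)[:2] for u in c]);print(cv2.minAreaRect((W*1000).astype(np.float32)))
cv2.imwrite("pics/wDv.png",im[:,:,::-1])
E
```

```text
time_s: 4.22
tcp_pos: [0.5402, 0.2137, 0.1543]
tool_rot: [[0.093, 0.996, 0.002], [0.996, -0.093, 0.001], [0.001, 0.002, -1.0]]
ft_force: [0.3, -0.6, 0.6]
gripper_width: 0.0621
grip_force: 0.0
[0.5408 0.2139 0.155 ] 0.06204869743322089
red (280, 202, 61, 102)
((538.6688232421875, 222.1298065185547), (59.90229034423828, 32.37592315673828), 84.62718963623047)
```

View pics/wDv.png

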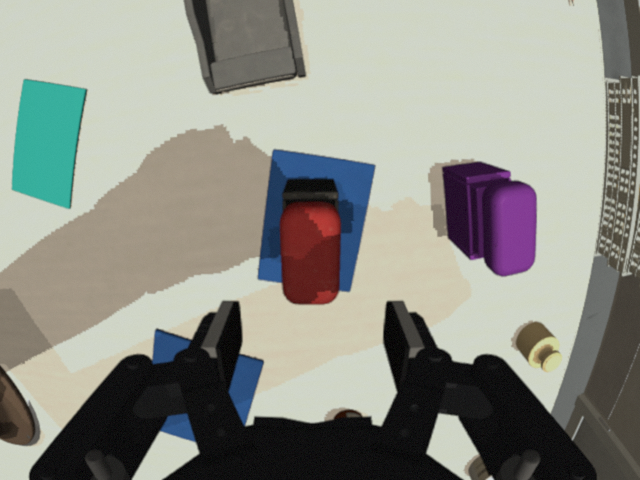

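The fingers straddle the handle at (311,252) and the yaw matches. I'll correct by −1.5 mm in x and +6 mm in y, descend and grip.

```bash
python3 -m inch '[{"fingers":0.062,"x":-0.0015,"y":0.006,"z":-0.02,"rx":0,"ry":0,"rz":0},{"fingers":0.062,"x":-0.0015,"y":0.006,"z":-0.045,"rx":0,"ry":0,"rz":0},{"fingers":0.062,"x":-0.0015,"y":0.006,"z":-0.07,"rx":0,"ry":0,"rz":0},{"fingers":0.062,"x":-0.0015,"y":0.006,"z":-0.07,"rx":0,"ry":0,"rz":0},{"fingers":0.025,"x":-0.0015,"y":0.006,"z":-0.07,"rx":0,"ry":0,"rz":0},{"fingers":0.025,"x":-0.0015,"y":0.006,"z":-0.07,"rx":0,"ry":0,"rz":0},{"fingers":0.025,"x":-0.0015,"y":0.006,"z":-0.07,"rx":0,"ry":0,"rz":0},{"fingers":0.025,"x":-0.0015,"y":0.006,"z":-0.07,"rx":0,"ry":0,"rz":0},{"fingers":0.025,"x":-0.0015,"y":0.006,"z":-0.07,"rx":0,"ry":0,"rz":0}]' 60
```

```text
time_s: 5.4
tcp_pos: [0.5393, 0.2202, 0.0832]
tool_rot: [[0.093, 0.996, 0.003], [0.996, -0.093, 0.001], [0.001, 0.002, -1.0]]
ft_force: [4.0, 1.7, 5.0]
gripper_width: 0.0318
grip_force: 60.6
```

```bash
python3 -m inch '[{"fingers":0.025,"x":0,"y":0,"z":0,"rx":0,"ry":0,"rz":0},{"fingers":0.025,"x":0,"y":0,"z":0.01,"rx":0,"ry":0,"rz":0},{"fingers":0.025,"x":0,"y":0,"z":0.04,"rx":0,"ry":0,"rz":0},{"fingers":0.025,"x":0,"y":0,"z":0.08,"rx":0,"ry":0,"rz":0},{"fingers":0.025,"x":0,"y":0,"z":0.12,"rx":0,"ry":0,"rz":0},{"fingers":0.025,"x":0,"y":0,"z":0.13,"rx":0,"ry":0,"rz":0},{"fingers":0.025,"x":0,"y":0,"z":0.13,"rx":0,"ry":0,"rz":0},{"fingers":0.025,"x":0,"y":0,"z":0.13,"rx":0,"ry":0,"rz":0}]' 100; python3 snap.py wE
python3 - <<'E'
from h import *
np.set_printoptions(precision=4,suppress=True)
ims=[cv2.imread("pics/wE.png")]
for n in ("scene","side"):
    im=bot.get_image(n);cv2.imwrite(f"pics/{n}E.png",im[:,:,::-1]);p=bot.camera_params(n)
    u,v=proj(p,np.array([.538,.22,.17])).astype(int);u0=max(u-50,0);v0=max(v-75,0)
    ims.append(cv2.resize(im[v0:v0+150,u0:u0+100,::-1],(200,300)));print(n,u0,v0)
o=np.hstack([cv2.resize(ims[0],(400,300))]+ims[1:]);cv2.imwrite("pics/E.png",o)
E
```

```text
time_s: 6.4
tcp_pos: [0.5373, 0.2194, 0.2102]
tool_rot: [[0.093, 0.996, -0.003], [0.996, -0.093, -0.001], [-0.002, -0.003, -1.0]]
ft_force: [0.1, 0.7, -1.3]
gripper_width: 0.0309
grip_force: 100.8
scene 234 75
side 242 98
```

View pics/E.png

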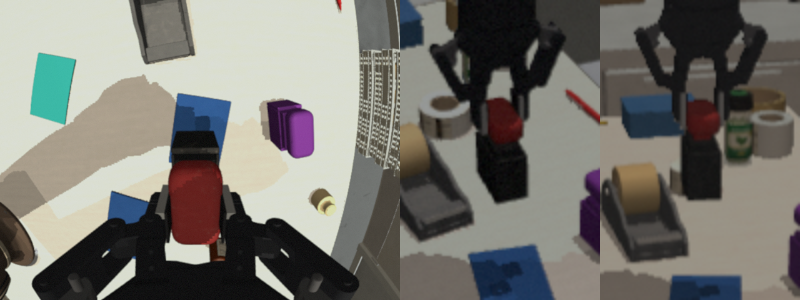

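The stamp is held upright in the jaws in all views. Now I'll carry it over the mark at height.

```bash
python3 -m inch '[{"fingers":0.025,"x":-0.005,"y":-0.03,"z":0,"rx":0,"ry":0,"rz":0},{"fingers":0.025,"x":-0.01,"y":-0.085,"z":0,"rx":0,"ry":0,"rz":0.01},{"fingers":0.025,"x":-0.015,"y":-0.14,"z":0,"rx":0,"ry":0,"rz":0.018},{"fingers":0.025,"x":-0.02,"y":-0.195,"z":0,"rx":0,"ry":0,"rz":0.018},{"fingers":0.025,"x":-0.025,"y":-0.25,"z":0,"rx":0,"ry":0,"rz":0.018},{"fingers":0.025,"x":-0.03,"y":-0.305,"z":0,"rx":0,"ry":0,"rz":0.018},{"fingers":0.025,"x":-0.035,"y":-0.36,"z":0,"rx":0,"ry":0,"rz":0.018},{"fingers":0.025,"x":-0.04,"y":-0.41,"z":0,"rx":0,"ry":0,"rz":0.018},{"fingers":0.025,"x":-0.042,"y":-0.442,"z":0,"rx":0,"ry":0,"rz":0.018},{"fingers":0.025,"x":-0.042,"y":-0.442,"z":0,"rx":0,"ry":0,"rz":0.018}]' 120
python3 -m inch '[{"fingers":0.025,"x":0,"y":0,"z":-0.03,"rx":0,"ry":0,"rz":0},{"fingers":0.025,"x":0,"y":0,"z":-0.06,"rx":0,"ry":0,"rz":0},{"fingers":0.025,"x":0,"y":0,"z":-0.08,"rx":0,"ry":0,"rz":0},{"fingers":0.025,"x":0,"y":0,"z":-0.08,"rx":0,"ry":0,"rz":0},{"fingers":0.025,"x":0,"y":0,"z":-0.08,"rx":0,"ry":0,"rz":0},{"fingers":0.025,"x":0,"y":0,"z":-0.08,"rx":0,"ry":0,"rz":0}]'
python3 - <<'E'
from h import *
ims=[]
s=bot.get_state();print(s["tcp_pos"],s["ft_force"],s["wrist_torque"])
for n in ("scene","side"):
    im=bot.get_image(n);cv2.imwrite(f"pics/{n}F.png",im[:,:,::-1]);p=bot.camera_params(n)
    u,v=proj(p,np.array([.497,-.223,.07])).astype(int);u0=max(u-66,0);v0=max(v-85,0)
    ims.append(cv2.resize(im[v0:v0+150,u0:u0+133,::-1],(400,450),interpolation=2));print(n,u0,v0)
cv2.imwrite("pics/F.png",np.hstack(ims))
E
```

```text
time_s: 7.8
tcp_pos: [0.4956, -0.2241, 0.2113]
tool_rot: [[0.078, 0.997, -0.001], [0.997, -0.078, 0.0], [0.0, -0.001, -1.0]]
ft_force: [-0.5, 0.1, -1.3]
gripper_width: 0.0304
grip_force: 123.8
time_s: 8.55
tcp_pos: [0.4969, -0.2222, 0.1335]
tool_rot: [[0.075, 0.997, 0.002], [0.997, -0.075, -0.001], [-0.001, 0.002, -1.0]]
ft_force: [0.4, 0.2, -1.1]
gripper_width: 0.0304
grip_force: 123.7
[ 0.49689598 -0.22219978  0.13347247] [ 0.44037625  0.22056747 -1.13340075] [0.01268882 0.01946507 0.03827107]
scene 308 253
side 264 253
```

View pics/F.png

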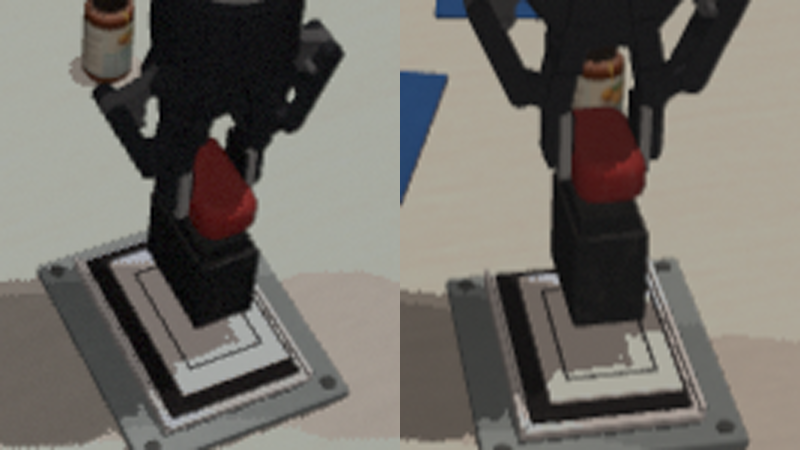

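The stamp hovers over the outline, lined up with it. I'll check the centring by triangulating the foot's front corners and the outline's front corners across both views.

```bash
python3 - <<'E'
from h import *
np.set_printoptions(precision=4,suppress=True)
a=bot.camera_params("scene");b=bot.camera_params("side")
f=lambda n,u,v:(u/3+308,v/3+253) if n==0 else ((u-400)/3+264,v/3+253)
for nm,s,t in (("foot L",(195,325),(575,320)),("foot R",(252,305),(642,320)),("outl L",(190,366),(567,380)),("outl R",(262,345),(656,370))):
    print(nm,tri([ray(a,f(0,*s)),ray(b,f(1,*t))]),onz(a,f(0,*s),.055 if 'f' in nm[:1] else .03)[:2],onz(b,f(1,*t),.055 if 'f' in nm[:1] else .03)[:2])
E
```

```text
foot L [ 0.4767 -0.2548  0.0579] [ 0.4779 -0.2531] [ 0.4778 -0.2512]
foot R [ 0.5123 -0.2555  0.0535] [ 0.5134 -0.2558] [ 0.5098 -0.2586]
outl L [ 0.4734 -0.2579  0.0245] [ 0.4721 -0.2606] [ 0.4707 -0.2648]
outl R [ 0.5158 -0.2666  0.0293] [ 0.5157 -0.2669] [ 0.5154 -0.2675]
```

Foot and outline agree within about 2 mm, with the tag top at about 27 mm. Descending, with force checks.

```bash
python3 -m inch '[{"fingers":0.025,"x":0,"y":-0.001,"z":-0.008,"rx":0,"ry":0,"rz":0},{"fingers":0.025,"x":0,"y":-0.001,"z":-0.014,"rx":0,"ry":0,"rz":0},{"fingers":0.025,"x":0,"y":-0.001,"z":-0.018,"rx":0,"ry":0,"rz":0},{"fingers":0.025,"x":0,"y":-0.001,"z":-0.018,"rx":0,"ry":0,"rz":0},{"fingers":0.025,"x":0,"y":-0.001,"z":-0.018,"rx":0,"ry":0,"rz":0}]'
python3 -m inch '[{"fingers":0.025,"x":0,"y":0,"z":-0.002,"rx":0,"ry":0,"rz":0},{"fingers":0.025,"x":0,"y":0,"z":-0.004,"rx":0,"ry":0,"rz":0},{"fingers":0.025,"x":0,"y":0,"z":-0.004,"rx":0,"ry":0,"rz":0},{"fingers":0.025,"x":0,"y":0,"z":-0.004,"rx":0,"ry":0,"rz":0}]'
```

```text
time_s: 9.28
tcp_pos: [0.4963, -0.2232, 0.1144]
tool_rot: [[0.075, 0.997, 0.0], [0.997, -0.075, -0.0], [-0.0, 0.0, -1.0]]
ft_force: [-0.3, 0.1, -1.6]
gripper_width: 0.0306
grip_force: 123.7
time_s: 9.78
tcp_pos: [0.4962, -0.2232, 0.1103]
tool_rot: [[0.075, 0.997, 0.0], [0.997, -0.075, -0.0], [-0.0, 0.0, -1.0]]
ft_force: [-0.3, -0.5, -1.1]
gripper_width: 0.0304
grip_force: 123.7
```

```bash
for i in 1; do python3 -m inch '[{"fingers":0.025,"x":0,"y":0,"z":-0.001,"rx":0,"ry":0,"rz":0},{"fingers":0.025,"x":0,"y":0,"z":-0.002,"rx":0,"ry":0,"rz":0},{"fingers":0.025,"x":0,"y":0,"z":-0.003,"rx":0,"ry":0,"rz":0},{"fingers":0.025,"x":0,"y":0,"z":-0.003,"rx":0,"ry":0,"rz":0}]'; python3 -m inch '[{"fingers":0.025,"x":0,"y":0,"z":-0.001,"rx":0,"ry":0,"rz":0},{"fingers":0.025,"x":0,"y":0,"z":-0.002,"rx":0,"ry":0,"rz":0},{"fingers":0.025,"x":0,"y":0,"z":-0.003,"rx":0,"ry":0,"rz":0},{"fingers":0.025,"x":0,"y":0,"z":-0.003,"rx":0,"ry":0,"rz":0}]';  done
```

```text
time_s: 10.28
tcp_pos: [0.4962, -0.2232, 0.1072]
tool_rot: [[0.075, 0.997, -0.0], [0.997, -0.075, 0.0], [0.0, -0.0, -1.0]]
ft_force: [-0.2, -0.3, -0.0]
gripper_width: 0.0305
grip_force: 123.7
time_s: 10.78
tcp_pos: [0.4963, -0.2233, 0.1047]
tool_rot: [[0.075, 0.997, 0.001], [0.997, -0.075, -0.0], [-0.0, 0.001, -1.0]]
ft_force: [-1.3, -0.2, 3.4]
gripper_width: 0.0306
grip_force: 124.3
```

```bash
python3 -m inch '[{"fingers":0.025,"x":0,"y":0,"z":-0.001,"rx":0,"ry":0,"rz":0},{"fingers":0.025,"x":0,"y":0,"z":-0.002,"rx":0,"ry":0,"rz":0},{"fingers":0.025,"x":0,"y":0,"z":-0.003,"rx":0,"ry":0,"rz":0},{"fingers":0.025,"x":0,"y":0,"z":-0.004,"rx":0,"ry":0,"rz":0},{"fingers":0.025,"x":0,"y":0,"z":-0.004,"rx":0,"ry":0,"rz":0}]'; python3 -m inch '[{"fingers":0.025,"x":0,"y":0,"z":-0.001,"rx":0,"ry":0,"rz":0},{"fingers":0.025,"x":0,"y":0,"z":-0.002,"rx":0,"ry":0,"rz":0},{"fingers":0.025,"x":0,"y":0,"z":-0.003,"rx":0,"ry":0,"rz":0},{"fingers":0.025,"x":0,"y":0,"z":-0.003,"rx":0,"ry":0,"rz":0}]'
```

```text
time_s: 11.4
tcp_pos: [0.4963, -0.2233, 0.1007]
tool_rot: [[0.075, 0.997, 0.0], [0.997, -0.075, -0.0], [-0.0, 0.001, -1.0]]
ft_force: [-2.4, 0.8, 7.0]
gripper_width: 0.0305
grip_force: 124.7
time_s: 11.9
tcp_pos: [0.4965, -0.2233, 0.098]
tool_rot: [[0.075, 0.997, 0.001], [0.997, -0.075, -0.0], [-0.0, 0.001, -1.0]]
ft_force: [-2.7, 0.9, 8.0]
gripper_width: 0.0304
grip_force: 124.9
```

```bash
python3 -m inch '[{"fingers":0.025,"x":-0.0003,"y":0,"z":0,"rx":0,"ry":0,"rz":0},{"fingers":0.025,"x":-0.0003,"y":0,"z":0,"rx":0,"ry":0,"rz":0}]'; python3 -c "
from bench import bot
s=bot.get_state();print(s['ft_force'],s['wrist_torque'],s['tcp_pos'],s['tool_rot'])"
```

```text
time_s: 12.15
tcp_pos: [0.4963, -0.2234, 0.0981]
tool_rot: [[0.075, 0.997, 0.001], [0.997, -0.075, -0.0], [-0.0, 0.001, -1.0]]
ft_force: [-1.8, 0.4, 8.3]
gripper_width: 0.0304
grip_force: 124.9
[-1.83776073  0.37958487  8.284551  ] [0.10889658 0.42934003 0.01977444] [ 0.49634523 -0.22335084  0.09808942] [[ 7.49231982e-02  9.97188373e-01  1.36498441e-03]
 [ 9.97189241e-01 -7.49226239e-02 -4.67208793e-04]
 [-3.63626963e-04  1.39615254e-03 -9.99998959e-01]]
```

```bash
python3 -m inch '[{"fingers":0.025,"x":-0.0003,"y":0,"z":-0.001,"rx":0,"ry":0,"rz":0},{"fingers":0.025,"x":-0.0006,"y":0,"z":-0.002,"rx":0,"ry":0,"rz":0},{"fingers":0.025,"x":-0.0006,"y":0,"z":-0.0025,"rx":0,"ry":0,"rz":0},{"fingers":0.025,"x":-0.0006,"y":0,"z":-0.0025,"rx":0,"ry":0,"rz":0}]'
```

```text
time_s: 12.65
tcp_pos: [0.4962, -0.2234, 0.0961]
tool_rot: [[0.075, 0.997, 0.003], [0.997, -0.075, -0.001], [-0.0, 0.003, -1.0]]
ft_force: [-1.2, 0.4, 10.1]
gripper_width: 0.0301
grip_force: 125.2
```

```bash
python3 -m inch '[{"fingers":0.025,"x":-0.0002,"y":0,"z":-0.001,"rx":0,"ry":0,"rz":0},{"fingers":0.025,"x":-0.0002,"y":0,"z":-0.0017,"rx":0,"ry":0,"rz":0},{"fingers":0.025,"x":-0.0002,"y":0,"z":-0.0017,"rx":0,"ry":0,"rz":0}]'
```

```text
time_s: 13.02
tcp_pos: [0.4962, -0.2234, 0.0946]
tool_rot: [[0.075, 0.997, 0.003], [0.997, -0.075, -0.001], [-0.0, 0.003, -1.0]]
ft_force: [-1.9, 1.3, 11.0]
gripper_width: 0.03
grip_force: 125.2
```

```bash
python3 -m inch '[{"fingers":0.025,"x":-0.0003,"y":-0.0002,"z":-0.0007,"rx":0,"ry":0,"rz":0},{"fingers":0.025,"x":-0.0003,"y":-0.0002,"z":-0.001,"rx":0,"ry":0,"rz":0},{"fingers":0.025,"x":-0.0003,"y":-0.0002,"z":-0.001,"rx":0,"ry":0,"rz":0}]'
```

```text
time_s: 13.4
tcp_pos: [0.4962, -0.2235, 0.0938]
tool_rot: [[0.075, 0.997, 0.004], [0.997, -0.075, -0.0], [-0.0, 0.004, -1.0]]
ft_force: [-1.2, 1.3, 12.3]
gripper_width: 0.0303
grip_force: 125.4
```

```bash
python3 -m inch '[{"fingers":0.025,"x":-0.0002,"y":-0.0002,"z":-0.0006,"rx":0,"ry":0,"rz":0},{"fingers":0.025,"x":-0.0002,"y":-0.0002,"z":-0.0006,"rx":0,"ry":0,"rz":0}]'
```

```text
time_s: 13.65
tcp_pos: [0.4961, -0.2236, 0.0933]
tool_rot: [[0.075, 0.997, 0.004], [0.997, -0.075, -0.0], [0.0, 0.004, -1.0]]
ft_force: [-0.4, 1.6, 12.7]
gripper_width: 0.0305
grip_force: 125.4
```

```bash
python3 -m inch '[{"fingers":0.025,"x":0,"y":-0.0003,"z":-0.0007,"rx":0,"ry":0,"rz":0},{"fingers":0.025,"x":0,"y":-0.0003,"z":-0.0007,"rx":0,"ry":0,"rz":0}]'
```

```text
time_s: 13.9
tcp_pos: [0.4961, -0.2239, 0.0928]
tool_rot: [[0.075, 0.997, 0.004], [0.997, -0.075, -0.0], [0.0, 0.004, -1.0]]
ft_force: [-1.1, 2.2, 14.4]
gripper_width: 0.0303
grip_force: 125.7
```

The end stop is reached at about 15.6 N. I'll relieve the y load and hold for a second.

```bash
python3 -m inch '[{"fingers":0.025,"x":-0.0002,"y":0.0006,"z":-0.0004,"rx":0,"ry":0,"rz":0},{"fingers":0.025,"x":-0.0002,"y":0.0006,"z":-0.0004,"rx":0,"ry":0,"rz":0},{"fingers":0.025,"x":-0.0002,"y":0.0006,"z":-0.0004,"rx":0,"ry":0,"rz":0},{"fingers":0.025,"x":-0.0002,"y":0.0006,"z":-0.0004,"rx":0,"ry":0,"rz":0}]';python3 -m inch '[{"fingers":0.025,"x":0,"y":0,"z":0,"rx":0,"ry":0,"rz":0},{"fingers":0.025,"x":0,"y":0,"z":0,"rx":0,"ry":0,"rz":0},{"fingers":0.025,"x":0,"y":0,"z":0,"rx":0,"ry":0,"rz":0},{"fingers":0.025,"x":0,"y":0,"z":0,"rx":0,"ry":0,"rz":0},{"fingers":0.025,"x":0,"y":0,"z":0,"rx":0,"ry":0,"rz":0},{"fingers":0.025,"x":0,"y":0,"z":0,"rx":0,"ry":0,"rz":0}]'
```

```text
time_s: 14.4
tcp_pos: [0.4961, -0.2237, 0.0927]
tool_rot: [[0.075, 0.997, 0.005], [0.997, -0.075, -0.001], [-0.001, 0.005, -1.0]]
ft_force: [-1.0, 1.4, 14.6]
gripper_width: 0.0306
grip_force: 125.7
time_s: 15.15
tcp_pos: [0.4961, -0.2237, 0.0927]
tool_rot: [[0.075, 0.997, 0.005], [0.997, -0.075, -0.001], [-0.001, 0.005, -1.0]]
ft_force: [-1.3, 1.5, 13.9]
gripper_width: 0.0305
grip_force: 125.7
```

```bash
python3 -m inch '[{"fingers":0.025,"x":-0.0002,"y":0.0003,"z":-0.0005,"rx":0,"ry":0,"rz":0},{"fingers":0.025,"x":-0.0002,"y":0.0003,"z":-0.0008,"rx":0,"ry":0,"rz":0},{"fingers":0.025,"x":-0.0002,"y":0.0003,"z":-0.0008,"rx":0,"ry":0,"rz":0}]';python3 -m inch '[{"fingers":0.025,"x":0,"y":0,"z":0,"rx":0,"ry":0,"rz":0},{"fingers":0.025,"x":0,"y":0,"z":0,"rx":0,"ry":0,"rz":0},{"fingers":0.025,"x":0,"y":0,"z":0,"rx":0,"ry":0,"rz":0},{"fingers":0.025,"x":0,"y":0,"z":0,"rx":0,"ry":0,"rz":0},{"fingers":0.025,"x":0,"y":0,"z":0,"rx":0,"ry":0,"rz":0},{"fingers":0.025,"x":0,"y":0,"z":0,"rx":0,"ry":0,"rz":0}]'
```

```text
time_s: 15.52
tcp_pos: [0.4961, -0.2236, 0.0923]
tool_rot: [[0.075, 0.997, 0.005], [0.997, -0.075, -0.002], [-0.001, 0.005, -1.0]]
ft_force: [-1.4, 1.2, 16.6]
gripper_width: 0.0306
grip_force: 126.0
time_s: 16.27
tcp_pos: [0.4961, -0.2236, 0.0923]
tool_rot: [[0.075, 0.997, 0.005], [0.997, -0.075, -0.002], [-0.001, 0.005, -1.0]]
ft_force: [-2.2, 1.5, 16.1]
gripper_width: 0.0304
grip_force: 126.0
```

Force is 17.5 N and rising at about 5 N/mm, so the handle is on its end stop, and it held. Lifting straight up.

```bash
python3 -m inch '[{"fingers":0.025,"x":0,"y":0,"z":0.002,"rx":0,"ry":0,"rz":0},{"fingers":0.025,"x":0,"y":0,"z":0.006,"rx":0,"ry":0,"rz":0},{"fingers":0.025,"x":0.0005,"y":0,"z":0.01,"rx":0,"ry":0,"rz":0},{"fingers":0.025,"x":0.001,"y":0,"z":0.014,"rx":0,"ry":0,"rz":0},{"fingers":0.025,"x":0.001,"y":0,"z":0.018,"rx":0,"ry":0,"rz":0},{"fingers":0.025,"x":0.001,"y":0,"z":0.03,"rx":0,"ry":0,"rz":0},{"fingers":0.025,"x":0.001,"y":0,"z":0.07,"rx":0,"ry":0,"rz":0},{"fingers":0.025,"x":0.001,"y":0,"z":0.12,"rx":0,"ry":0,"rz":0},{"fingers":0.025,"x":0.001,"y":0,"z":0.12,"rx":0,"ry":0,"rz":0},{"fingers":0.025,"x":0.001,"y":0,"z":0.12,"rx":0,"ry":0,"rz":0}]';python3 -c "
from h import *
a=bot.get_image('scene');b=bot.get_image('side');cv2.imwrite('pics/G.png',cv2.resize(np.hstack([a[160:420,300:460],b[160:420,250:410]])[:,:,::-1],(738,600)))"
```

```text
time_s: 17.52
tcp_pos: [0.4949, -0.2228, 0.209]
tool_rot: [[0.075, 0.997, -0.001], [0.997, -0.075, 0.0], [0.0, -0.001, -1.0]]
ft_force: [-0.9, 0.5, -1.8]
gripper_width: 0.0306
grip_force: 123.8
```

View pics/G.png

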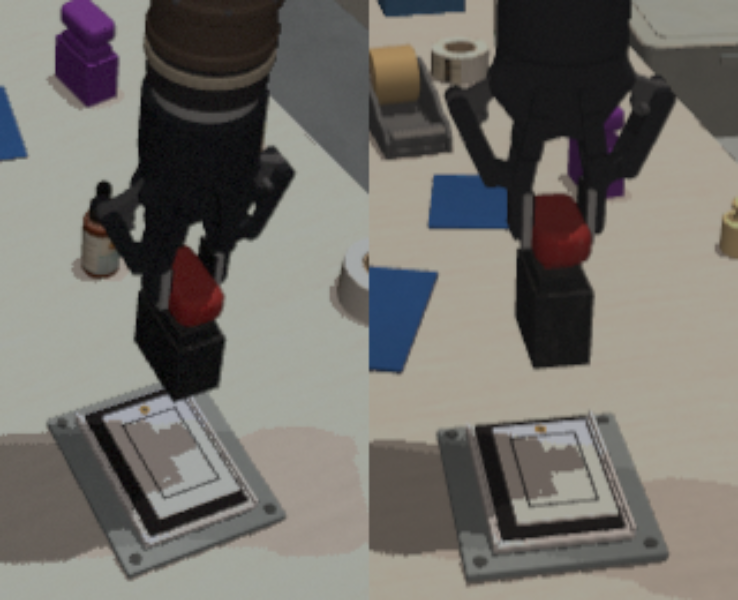

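The lift is clean: the tag is still in place and the stamp upright, handle up. Returning to the mat.

```bash
python3 -m inch '[{"fingers":0.025,"x":0.005,"y":0.03,"z":0.003,"rx":0,"ry":0,"rz":0},{"fingers":0.025,"x":0.01,"y":0.085,"z":0.003,"rx":0,"ry":0,"rz":0},{"fingers":0.025,"x":0.015,"y":0.14,"z":0.003,"rx":0,"ry":0,"rz":0},{"fingers":0.025,"x":0.02,"y":0.195,"z":0.003,"rx":0,"ry":0,"rz":0},{"fingers":0.025,"x":0.025,"y":0.25,"z":0.003,"rx":0,"ry":0,"rz":0},{"fingers":0.025,"x":0.03,"y":0.305,"z":0.003,"rx":0,"ry":0,"rz":0},{"fingers":0.025,"x":0.035,"y":0.36,"z":0.003,"rx":0,"ry":0,"rz":0},{"fingers":0.025,"x":0.04,"y":0.41,"z":0.003,"rx":0,"ry":0,"rz":0},{"fingers":0.025,"x":0.0445,"y":0.436,"z":0.003,"rx":0,"ry":0,"rz":0},{"fingers":0.025,"x":0.0445,"y":0.436,"z":0.003,"rx":0,"ry":0,"rz":0}]'
python3 -m inch '[{"fingers":0.025,"x":0,"y":0,"z":-0.05,"rx":0,"ry":0,"rz":0},{"fingers":0.025,"x":0,"y":0,"z":-0.1,"rx":0,"ry":0,"rz":0},{"fingers":0.025,"x":0,"y":0,"z":-0.12,"rx":0,"ry":0,"rz":0},{"fingers":0.025,"x":0,"y":0,"z":-0.125,"rx":0,"ry":0,"rz":0},{"fingers":0.025,"x":0,"y":0,"z":-0.127,"rx":0,"ry":0,"rz":0},{"fingers":0.025,"x":0,"y":0,"z":-0.127,"rx":0,"ry":0,"rz":0}]'
```

```text
time_s: 18.88
tcp_pos: [0.539, 0.2146, 0.2105]
tool_rot: [[0.072, 0.997, -0.003], [0.997, -0.072, -0.001], [-0.001, -0.003, -1.0]]
ft_force: [-0.1, -0.4, -2.2]
gripper_width: 0.0305
grip_force: 123.7
time_s: 19.62
tcp_pos: [0.5404, 0.213, 0.0866]
tool_rot: [[0.075, 0.997, 0.002], [0.997, -0.075, 0.001], [0.001, 0.002, -1.0]]
ft_force: [0.4, 0.2, -1.1]
gripper_width: 0.0303
grip_force: 123.7
```

```bash
python3 -m inch '[{"fingers":0.025,"x":0,"y":0,"z":-0.0015,"rx":0,"ry":0,"rz":0},{"fingers":0.025,"x":0,"y":0,"z":-0.003,"rx":0,"ry":0,"rz":0},{"fingers":0.025,"x":0,"y":0,"z":-0.003,"rx":0,"ry":0,"rz":0}]'
python3 -m inch '[{"fingers":0.025,"x":0,"y":0,"z":-0.001,"rx":0,"ry":0,"rz":0},{"fingers":0.025,"x":0,"y":0,"z":-0.001,"rx":0,"ry":0,"rz":0},{"fingers":0.025,"x":0,"y":0,"z":-0.001,"rx":0,"ry":0,"rz":0}]'
```

```text
time_s: 20.0
tcp_pos: [0.5403, 0.2132, 0.0835]
tool_rot: [[0.075, 0.997, 0.002], [0.997, -0.075, 0.0], [0.001, 0.002, -1.0]]
ft_force: [-0.8, -0.2, 4.7]
gripper_width: 0.0304
grip_force: 124.5
time_s: 20.38
tcp_pos: [0.5403, 0.2132, 0.0824]
tool_rot: [[0.075, 0.997, 0.002], [0.997, -0.075, 0.0], [0.001, 0.002, -1.0]]
ft_force: [0.3, -1.0, 5.8]
gripper_width: 0.0305
grip_force: 124.6
```

The stamp is seated. I'll unload the spring, release and retreat.

```bash
python3 -m inch '[{"fingers":0.025,"x":0,"y":0,"z":0.0015,"rx":0,"ry":0,"rz":0},{"fingers":0.025,"x":0,"y":0,"z":0.0015,"rx":0,"ry":0,"rz":0},{"fingers":0.062,"x":0,"y":0,"z":0.0015,"rx":0,"ry":0,"rz":0},{"fingers":0.062,"x":0,"y":0,"z":0.0015,"rx":0,"ry":0,"rz":0},{"fingers":0.062,"x":0,"y":0,"z":0.0015,"rx":0,"ry":0,"rz":0},{"fingers":0.062,"x":0,"y":0,"z":0.0015,"rx":0,"ry":0,"rz":0}]'  30
```

```text
time_s: 21.12
tcp_pos: [0.5395, 0.2129, 0.0828]
tool_rot: [[0.075, 0.997, -0.001], [0.997, -0.075, -0.0], [-0.0, -0.001, -1.0]]
ft_force: [0.3, 0.0, 0.4]
gripper_width: 0.062
grip_force: 0.0
```

```bash
python3 -m inch '[{"fingers":0.062,"x":0,"y":0,"z":0.02,"rx":0,"ry":0,"rz":0},{"fingers":0.062,"x":0,"y":0,"z":0.05,"rx":0,"ry":0,"rz":0},{"fingers":0.062,"x":0,"y":0,"z":0.1,"rx":0,"ry":0,"rz":0},{"fingers":0.062,"x":0,"y":0,"z":0.15,"rx":0,"ry":0,"rz":0},{"fingers":0.062,"x":-0.01,"y":-0.05,"z":0.16,"rx":0,"ry":0,"rz":0},{"fingers":0.062,"x":-0.02,"y":-0.08,"z":0.16,"rx":0,"ry":0,"rz":0},{"fingers":0.062,"x":-0.02,"y":-0.08,"z":0.16,"rx":0,"ry":0,"rz":0},{"fingers":0.062,"x":-0.02,"y":-0.08,"z":0.16,"rx":0,"ry":0,"rz":0}]'; python3 snap.py wH; python3 - <<'E'
from h import *
n="wH";p=dict(np.load(n+".npz"));im=cv2.imread(f"pics/{n}.png")[:,:,::-1]
r=mask(im,(0,120,40),(8,255,255))|mask(im,(172,120,40),(180,255,255))
for c in blobs(r,300)[:2]:
    W=np.array([onz(p,u,.095,True)[:2] for u in c.reshape(-1,2)]);print(cv2.minAreaRect((W*1000).astype(np.float32)))
a=bot.get_image('scene');b=bot.get_image('side')
cv2.imwrite('pics/H.png',np.hstack([a[130:430,230:490],b[170:470,260:520]])[:,:,::-1])
for k,i in (("scene",a),("side",b)):
    o=cv2.imread(f"pics/{k}0.png")[:,:,::-1]
    for m in ((0,120,50),(8,255,255)),:
        for t in (o,i): print(k,[cv2.boundingRect(c) for c in blobs(mask(t,*m),60)][:3])
E
```

```text
time_s: 22.12
tcp_pos: [0.5199, 0.1333, 0.243]
tool_rot: [[0.075, 0.997, 0.0], [0.997, -0.075, 0.0], [0.0, 0.0, -1.0]]
ft_force: [0.4, -0.3, 0.3]
gripper_width: 0.0618
grip_force: 0.0
((538.4458618164062, 211.90919494628906), (56.63104248046875, 32.83297348022461), 85.98048400878906)
scene [(276, 173, 21, 22)]
scene [(278, 175, 21, 22)]
side [(285, 203, 17, 20)]
side [(286, 205, 17, 19)]
```

View pics/H.png

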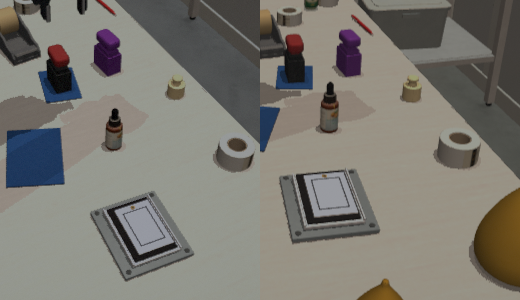

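The stamp stands upright on its mat at (0.538, 0.212), released. The tag, bottle, weight and roll look unmoved.

```bash
python3 -c "
from bench import bot
print(bot.hand_in())"
```

```text
the job is handed in; nothing more can be done
None
```

I stamped the tag at the outline, pressing to the end stop with about 17 N, stood the stamp back on its mat upright and released, and handed the job in after about 22 s; hand-in returned no verdict.

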